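# Clear the shoe-repair bench: tins, heels and brush to their trays

## Robot

A 6-joint arm with a two-finger parallel gripper is mounted at the origin on the work surface. World frame = base frame: x ahead of the robot, y to its left, z up, the work surface at z = 0. Lengths are in m, angles in rad, forces in N, time in s.
With the tool pointing down it reaches from about 0.375 to 0.9 m from the base axis. Payload 3.1 kg.
Tool frame: the origin (TCP) lies midway between the tips of the shut fingers; the grasp point (between the pads) lies 19 mm behind it; z points along the fingers, y is the line along which they close (so a half turn about z gives the same grasp; the last joint's range is limited). The gripper opens to 85 mm and grips with 20 to 120 N. Pads are 22 mm wide; open, the fingers measure 114 mm over their backs; the gripper's body (76 mm by 85 mm) begins 54 mm behind the grasp point. The pads swing forward as they close: fully open they stand 13 mm farther back than shut.
Start: joints at [-1.286, 0.527, 1.433, -0, 1.181, -0.178], TCP at [0.28, -0.559, 0.231] pointing down, gripper open.
Joint ranges: [-3.08, 3.08], [-0.75, 2.2], [0.22, 2.44], [-1.43, 4.57], [0, 2.65], [-2.85, 2.85]. Speed limits (rad/s): [2.79, 2.79, 3.14, 3.14, 3.14, 3.14].

## Interface

Orientations are given as a unit quaternion [x, y, z, w].
In Python, from station import manip gives the robot as it stands. The module is installed in compiled form; this text tells all that it offers.
- The arm moves only by the tool apply_moves, never from a script. Its arguments are lists of equal length, an entry for each row: "claw": the gripper's target within -1 to 1 (fully open at 1, half-way at 0, shut at -1); "travel": the shift along the tool's x, y, z scaled (see below), a list of three; "turn": the turn, a rotation vector about the tool's x, y, z scaled (see below), a list of three. In form: {"claw": [claw, ...], "travel": [[dx, dy, dz], ...], "turn": [[rx, ry, rz], ...]}. A call has 1 to 5 rows; each row is the pose to reach, as a shift and turn from the pose commanded when the call began, along the tool's axes at that moment, turning the shorter way round; what a row does not reach only later rows make up. The controller multiplies each number of a shift by 800 mm and each number of a turn by 180 degrees. A row lasts 1/12 s, in which the tool goes at most 41.7 mm and 7.16 degrees, less where a joint would pass 70% of its speed; a pose out of reach is approached as far as the arm can. A call with a number of a shift or a turn outside -1 to 1 is refused whole. A call with a gripper value outside its range is refused whole. The fingers move at their own pace and stop on an object; "newtons" is the grip in N (left out, the last holds). Time passes only in rows, so rows that repeat a pose let the fingers close. It gives the time, the measured TCP pose, the force, the opening and the grip force at its end, in the units of the state.
- manip.sense(): the state, without advancing time (a new reading comes with each control period).
- manip.snapshot(name): name is "scene" or "top" or "wrist"; returns a dict with "pixels" (384x512x3 uint8, red, green, blue), "depth" (384x512 float32, m along the optical axis (not along the pixel's ray), 0 where there is no reading), "intrinsics" (3x3 intrinsics, pixels), "R" (3x3) and "t" (3): a world point X has camera coordinates R X + t. Camera axes: x right, y down, z forward; pixel columns grow to the right and rows downward; lengths in m; the calibration is good to about 2 mm. A picture is of the moment at which its call begins.
- manip.sign_off(): hands the job in; it is judged then, once.
The state is a dict: "t": time; "q": joint angles; "qd": joint speeds; "tau": joint torques, N m; "tcp_pos": TCP position; "tool_rot": TCP orientation; "force": force on the tool from outside, world axes, zero at the start; "ft_torque": the same for the moment, N m; "finger_gap": opening from 0.0 (shut) to 1.0 (fully open); "gripper_force": force on a finger pad.
Only numpy, scipy, OpenCV 4.12 (cv2) and the standard library are available. Lean on these libraries where they do the work, as an engineer would, in place of code of your own. Each camera call takes 0.05 s, during which the arm holds its last target. There are 200 camera calls.

## Task

Put the shoe-repair supplies away: the large polish tin lying flat in the round metal dish with the small tin centred on top of it, one heel in each of the two bays of the divided tray (either heel in either bay, standing flat on its underside as it stands now), and the shoe brush, bristles down, in the long undivided tray. Leave the spray can and the jar standing where they are.

Things in the scene. Friction and masses are not known exactly. Their poses are not given: they have to be found in the camera images.
- large_tin: Larger round polish tin, brass with a dark steel lid, lid up: 66 mm diameter, 28 mm high, flat top. About 0.12 kg. Origin: centre of its underside, z up.
- small_tin: Smaller round polish tin of the same make: 46 mm diameter, 22 mm high. About 0.05 kg. Origin: centre of its underside, z up.
- block_heel: Block heel of wood with a 6 mm black rubber layer on top, D-shaped from above: 56 mm along its x (rounded at the +x end with radius 25 mm), 50 mm wide along its y with flat parallel sides from x = -28 to +3 mm, 40 mm high. About 0.08 kg. Origin: centre of its underside, z up.
- wedge_heel: Layered wooden wedge heel: 70 mm along its x, 48 mm wide along its y with flat parallel sides, its top rising in steps from 20 mm high at the -x end to 40 mm at the +x end (about 32 mm at the middle). About 0.09 kg. Origin: centre of its underside, z up.
- brush: Shoe brush standing on its stiff black bristles, which do not bend: wooden back 140 mm along its y, 42 mm wide along its x, 18 mm thick (from 24 to 42 mm above the underside); bristle block below it 126 mm x 34 mm. About 0.12 kg. Origin: centre of its underside (bristle ends), z up.
- tin_dish: Round shallow aluminium dish, fixed to the bench: outer diameter 104 mm, inner diameter about 94 mm, floor 4 mm thick, rim 12 mm above the bench. Origin: centre of its underside, on the bench, z up.
- heel_tray: Shallow wooden tray fixed to the bench, split by a divider into two equal bays: outside 100 mm along its x, 192 mm along its y; walls and divider 4 mm thick and 12 mm high; floor 4 mm thick. Each bay is 92 mm (x) by 92 mm (y) inside; bay centres at y = +48 and -48 mm. Origin: centre of its underside, on the bench, z up.
- brush_tray: Long undivided shallow wooden tray fixed to the bench: outside 74 mm along its x, 172 mm along its y; walls 4 mm thick and 12 mm high; floor 4 mm thick (66 x 164 mm inside). Origin: centre of its underside, on the bench, z up.
- spray_can: Bystander: tall loose spray can, 60 mm diameter, 180 mm high, standing on the bench beside the trays. Origin: centre of its underside.
- jar: Bystander: loose lidded jar, 68 mm diameter, 90 mm high, standing on the bench beside the trays. Origin: centre of its underside.
Not all that is in view belongs to the job. Leave any green, turquoise or white look-alike of the large_tin alone.

How it is judged:
By the outcome, as a careful person would: the job done as asked, in the order asked, and still so for the second after the job is handed in, with the robot touching nothing.
It also fails if it takes over 136 s, if anything falls off the work surface, if the arm or the gripper's body presses on something with over 40 N, if the wrist force passes 120 N, or if a joint passes its speed limit or range.

## Working session

There is one attempt and no reset: what is moved stays moved. The work goes in short steps, Python scripts to look and compute and a tool call to move; the robot and the scene stay as the last step left them, time stands still between calls to the robot, and variables do not carry over. Pictures are saved under pics/ and viewed, at most 14 in all, crops included, and the job is handed in when it is done.

Besides the shell and the picture viewer there is one more tool, called after ">>>" by a JSON object that holds its "op" and its "data". apply_moves: Moves the arm, as the interface text tells. Shifts and turns lie within -1 to 1; 1 stands for 800 mm of shift or 180 degrees of turn. Its arguments: {"type":"object","properties":{"claw":{"type":"array","items":{"type":"number"}},"travel":{"type":"array","items":{"type":"array","items":{"type":"number"}}},"turn":{"type":"array","items":{"type":"array","items":{"type":"number"}}},"newtons":{"type":"number"}},"required":["claw","travel","turn"]}

```bash
mkdir -p pics; cat > h.py <<'E'
import numpy as np, cv2
from station import manip
def snap(n,f=None):
    s=manip.snapshot(n)
    if f: cv2.imwrite('pics/'+f,s['pixels'][:,:,::-1])
    return s
def cloud(s):
    K=s['intrinsics'];d=s['depth'];v,u=np.indices(d.shape)
    P=np.stack([(u-K[0,2])/K[0,0]*d,(v-K[1,2])/K[1,1]*d,d],-1)
    return (P-s['t'])@s['R']
def ray(s,u,v,z):
    R=s['R'];c=-R.T@s['t'];d=R.T@np.linalg.inv(s['intrinsics'])@np.array([u,v,1.])
    return c+d*(z-c[2])/d[2]
E
python3 - <<'E'
from h import *
print(manip.sense())
for n in('top','scene'):
    s=snap(n,n+'0.png');print(n,s['intrinsics'].tolist(),s['R'].tolist(),s['t'],(-s['R'].T@s['t']))
    np.savez(n+'0.npz',**s)
E
```

```text
{'t': 0.0, 'q': array([-1.28551753e+00,  5.28445287e-01,  1.43390464e+00,  2.96244450e-06,
        1.18140466e+00, -1.78508580e-01]), 'qd': array([ 5.95029234e-05,  8.98901926e-04, -5.59552048e-04,  1.01702487e-03,
        1.10060061e-04,  9.42015388e-04]), 'tau': array([ 7.87506106e-04, -4.42337251e+01, -1.78028387e+01, -1.66555537e-04,
        8.48450029e-03, -5.09060399e-06]), 'tcp_pos': array([ 0.27940366, -0.5582669 ,  0.23034571]), 'tool_rot': array([ 9.73232492e-01,  2.29820252e-01, -5.63124490e-05, -1.07950183e-03]), 'force': array([-0.09955324,  0.00997229,  0.0964535 ]), 'ft_torque': array([ 0.05744364, -0.0116882 ,  0.01920453]), 'gripper_force': 0.0, 'finger_gap': 1.0026233848565629}
top [[393.4888191185451, 0.0, 261.7993842694364], [0.0, 393.4888191185451, 194.4694428426228], [0.0, 0.0, 1.0]] [[-0.024272203441967632, -0.9997044693155108, -0.0013543155704741298], [-0.9967556093343136, 0.024304554757006665, -0.07673033219428207], [0.07674057206362846, -0.0005124925915104806, -0.9970509625644471]] [0.01445557 0.4924773  1.19301199] [0.39967796 0.00309326 1.22730128]
scene [[433.37898923720377, 0.0, 259.6276267277587], [0.0, 433.37898923720377, 192.12525220623968], [0.0, 0.0, 1.0]] [[-0.6880070257893963, 0.7256110232835394, -0.011617889388536038], [0.5884395137205839, 0.548431949114216, -0.5941054922175565], [-0.42471787242440373, -0.415585177887996, -0.8043032318492142]] [ 0.34566114 -0.25611249  1.47149563] [1.01349449 0.50117652 1.03538671]
```

View pics/top0.png

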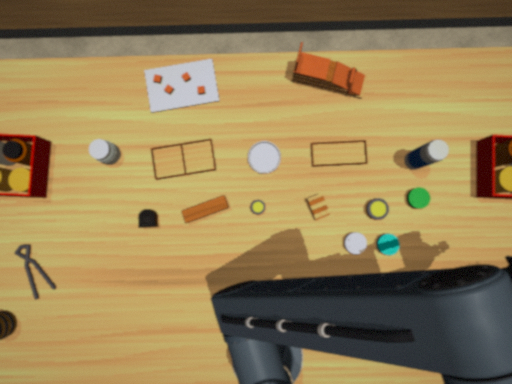

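View pics/scene0.png

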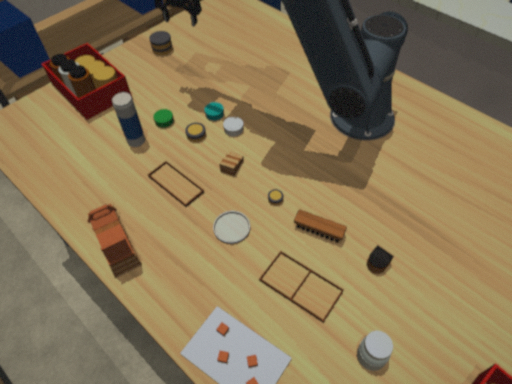

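The top view shows block heel (148,218), brush (206,208), small tin (258,207), wedge (317,206), large tin (376,209), and look-alikes at (418,198), (388,244) and (355,243). The dish is at (264,157), heel tray (184,159), brush tray (339,153), can (428,155) and jar (104,151).

```bash
python3 - <<'E'
from h import *
s=dict(np.load('top0.npz'));P=cloud(s);z=P[...,2]
print('bench z',np.median(z[225:235,60:120]),z[225:235,60:120].std())
seeds=dict(block=(148,218),brush=(206,208),small=(258,207),wedge=(317,206),large=(376,209),can=(428,155),jar=(104,151))
m=((z>0.009)&(s['depth']>0)).astype(np.uint8)
n,l=cv2.connectedComponents(m,connectivity=4)
for k,(u,v) in seeds.items():
    i=l[v,u]; 
    if i==0: print(k,'none',z[v-2:v+3,u-2:u+3]);continue
    q=P[l==i]; top=np.percentile(q[:,2],95)
    r=cv2.minAreaRect((q[:,:2]*1000).astype(np.float32));print(k,len(q),'ztop',top.round(4),'z50',np.median(q[:,2]).round(4),np.round(r[0],1),np.round(r[1],1),round(r[2],1))
# trays: dark walls
hsv=cv2.cvtColor(s['pixels'],cv2.COLOR_RGB2HSV)
for k,(a,b,c,d) in dict(heel=(140,130,228,188),btray=(303,132,375,175)).items():
    sub=(hsv[b:d,a:c,2]<110).astype(np.uint8)
    v,u=np.nonzero(sub); Q=np.array([ray(s,x,y,.010) for x,y in zip(u+a,v+b)])
    r=cv2.minAreaRect((Q[:,:2]*1000).astype(np.float32));print(k,len(Q),np.round(r[0],1),np.round(r[1],1),round(r[2],1))
sub=((hsv[130:185,235:295,1]<60)).astype(np.uint8);v,u=np.nonzero(sub)
Q=np.array([ray(s,x,y,.010) for x,y in zip(u+235,v+130)]);print('dish',cv2.minEnclosingCircle((Q[:,:2]*1000).astype(np.float32)),Q.mean(0))
R=cv2.Rodrigues
from scipy.spatial.transform import Rotation as T
print(T.from_quat(manip.sense()['tool_rot']).as_matrix().round(3))
big=cv2.resize(s['pixels'][130:260,80:440],None,fx=2.2,fy=2.2,interpolation=cv2.INTER_CUBIC);cv2.imwrite('pics/c1.png',big[:,:,::-1])
E
```

```text
bench z 0.0003621633596022947 0.09987154293806323
block 330 ztop 0.044 z50 0.0398 [428.9 353. ] [54.6 50.6] 1.9
brush 652 ztop 0.0463 z50 0.0424 [452.3 177.2] [ 42.2 139.9] 18.9
small 172 ztop 0.0273 z50 0.023 [454.4  18.1] [43. 43.] 88.8
wedge 384 ztop 0.0416 z50 0.0312 [ 451.8 -167.4] [69.5 48.5] 20.4
large 391 ztop 0.0325 z50 0.0285 [ 440.9 -348. ] [63.9 65.2] 63.0
can 848 ztop 0.183 z50 0.1593 [ 589.  -470.8] [57.9 58. ] 75.1
jar 597 ztop 0.0934 z50 0.0872 [631.6 475.4] [63.7 64.6] 6.3Traceback (most recent call last):
  File "<stdin>", line 17, in <module>
IndexError: too many indices for array: array is 1-dimensional, but 2 were indexed
```

```bash
python3 - <<'E'
from h import *
s=dict(np.load('top0.npz'));P=cloud(s);z=P[...,2]
px=s['pixels'].astype(int)
for k,(a,b,c,d) in dict(heel=(140,130,228,188),btray=(303,132,375,175),dish=(235,132,295,185)).items():
    g=px[b:d,a:c].sum(-1); zz=z[b:d,a:c]
    mk=(zz>.006)&(zz<.03)
    v,u=np.nonzero(mk);print(k,'depth n',len(v))
    r=cv2.minAreaRect((P[b:d,a:c][mk][:,:2]*1000).astype(np.float32));print(' depth',np.round(r[0],1),np.round(r[1],1),round(r[2],1))
    mk=(g<np.median(g)*0.72) if k!='dish' else (px[b:d,a:c].max(-1)-px[b:d,a:c].min(-1)<45)
    mk=mk.astype(np.uint8);n,l,st,_=cv2.connectedComponentsWithStats(mk);i=1+st[1:,4].argmax()
    v,u=np.nonzero(l==i);Q=np.array([ray(s,x,y,.010) for x,y in zip(u+a,v+b)])
    r=cv2.minAreaRect((Q[:,:2]*1000).astype(np.float32));print(' colour',np.round(r[0],1),np.round(r[1],1),round(r[2],1))
from scipy.spatial.transform import Rotation as T
print(T.from_quat(manip.sense()['tool_rot']).as_matrix().round(3))
big=cv2.resize(s['pixels'][130:260,80:440],None,fx=2.2,fy=2.2,interpolation=cv2.INTER_CUBIC);cv2.imwrite('pics/c1.png',big[:,:,::-1])
E
```

```text
heel depth n 844
 depth [608.5 248.5] [271.8 179.8] 86.4
 colour [611.7 245.6] [102.6 192.6] 7.8
btray depth n 601
 depth [ 626.3 -241.9] [222.3 121.4] 87.6
 colour [ 617.7 -240.2] [ 76.1 174.1] 1.3
dish depth n 375
 depth [611.5 -11.9] [178.5 158.4] 88.6
 colour [610.8  -7.3] [100.1 101.1] 88.8
[[ 0.894  0.447 -0.001]
 [ 0.447 -0.894  0.002]
 [ 0.    -0.002 -1.   ]]
```

View pics/c1.png

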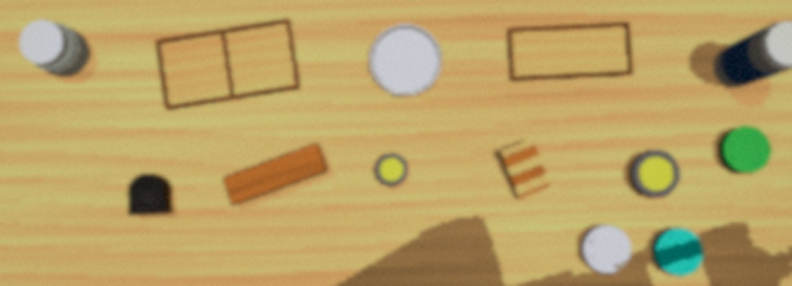

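Tray and object sizes match the given ones. The jar, can and look-alikes have enough clearance. First I move over the large tin and square the tool to the world axes.

>>> {"op": "apply_moves", "data": {"claw": [1,1,1,1,1], "travel": [[0.042,-0.02,0],[0.084,-0.04,0],[0.125,-0.06,0],[0.167,-0.081,0],[0.209,-0.101,0]], "turn": [[0,0,0.03],[0,0,0.06],[0,0,0.09],[0,0,0.12],[0,0,0.1476]], "newtons": 40}}

```text
t: 0.52
tcp_pos: [0.3934, -0.4101, 0.2308]
tool_rot: [1.0, -0.003, -0.0, -0.001]
force: [0.8, -0.9, 0.3]
finger_gap: 0.997
gripper_force: 0.0
```

>>> {"op": "apply_moves", "data": {"claw": [1,1,1,1], "travel": [[0.03,-0.039,0],[0.059,-0.078,0],[0.059,-0.078,0],[0.059,-0.078,0]], "turn": [[0,0,0],[0,0,0],[0,0,0],[0,0,0]]}}

```text
t: 0.85
tcp_pos: [0.4411, -0.3473, 0.231]
tool_rot: [1.0, 0.002, -0.0, -0.0]
force: [-0.3, -0.5, 0.2]
finger_gap: 0.998
gripper_force: 0.0
```

```bash
python3 - <<'E'
from h import *
st=manip.sense();print(st['tcp_pos'],st['tool_rot'])
s=snap('wrist','w1.png');P=cloud(s);z=P[...,2]
m=((z>.015)&(z<.04)&(s['depth']>0)).astype(np.uint8)
n,l,a,c=cv2.connectedComponentsWithStats(m,connectivity=4)
for i in range(1,n):
    if a[i,4]>300:
        q=P[l==i];r,R=cv2.minEnclosingCircle((q[:,:2]*1000).astype(np.float32));print(c[i].round(),a[i,4],np.round(r,1),round(R,1),np.median(q[:,2]),s['pixels'][l==i].mean(0).round())
print(-s['R'].T@s['t'])
E
```

```text
[ 0.44106552 -0.34731794  0.23100504] [ 9.99997311e-01  2.25815685e-03 -4.04730140e-04 -3.37543712e-04]
[345.  58.] 330 [ 586.8 -468. ] 28.0 0.026841622037378644 [73. 68. 59.]
[505. 127.] 692 [ 511.9 -668.5] 40.6 0.023882175393811593 [65. 14.  8.]
[355. 148.] 2128 [ 473.4 -479.3] 33.2 0.028228945813405022 [ 84. 177.  88.]
[121. 162.] 2011 [ 454.7 -171.6] 41.8 0.028975760836889367 [147. 108.  65.]
[256. 170.] 1915 [ 443.1 -351.1] 32.9 0.028315747186254348 [146. 130.  77.]
[206. 240.] 1640 [ 340.9 -279.3] 33.3 0.028176940127900597 [199. 203. 207.]
[275. 244.] 1619 [ 334.6 -378.8] 33.3 0.028097397013447906 [ 59. 160. 148.]
[ 0.50799931 -0.34859879  0.37383535]
```

View pics/w1.png

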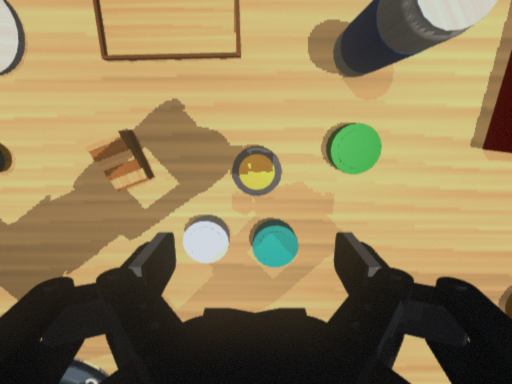

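The tin sits at pixel (256,170) in the wrist view, which gives (0.443, -0.351) at its true radius. The top view agrees to 3 mm. Now the grasp.

>>> {"op": "apply_moves", "data": {"claw": [1,1,1,1,1], "travel": [[0.002,0.003,0.05],[0.002,0.003,0.1],[0.002,0.003,0.15],[0.002,0.003,0.2],[0.002,0.003,0.24]], "turn": [[0,0,0],[0,0,0],[0,0,0],[0,0,0],[0,0,0]]}}

```text
t: 1.32
tcp_pos: [0.4401, -0.353, 0.0366]
tool_rot: [1.0, -0.001, -0.001, -0.001]
force: [-0.2, -0.3, -0.5]
finger_gap: 1.001
gripper_force: 0.0
```

>>> {"op": "apply_moves", "data": {"claw": [1,1,-1,-1,-1], "travel": [[0,0,0.025],[0,0,0.042],[0,0,0.042],[0,0,0.042],[0,0,0.042]], "turn": [[0,0,0],[0,0,0],[0,0,0],[0,0,0],[0,0,0]]}}

```text
t: 1.73
tcp_pos: [0.4416, -0.3533, 0.0063]
tool_rot: [1.0, -0.001, 0.0, 0.001]
force: [0.2, 0.2, -1.8]
finger_gap: 0.753
gripper_force: 44.3
```

>>> {"op": "apply_moves", "data": {"claw": [-1,-1,-1], "travel": [[0,0,0],[0,0,0],[0,0,0]], "turn": [[0,0,0],[0,0,0],[0,0,0]]}}

```text
t: 1.98
tcp_pos: [0.4422, -0.3525, 0.0067]
tool_rot: [1.0, 0.0, 0.001, 0.001]
force: [1.0, 0.0, -1.7]
finger_gap: 0.753
gripper_force: 44.3
```

>>> {"op": "apply_moves", "data": {"claw": [-1,-1,-1,-1,-1], "travel": [[0,0,-0.04],[0,0,-0.08],[0.02,-0.041,-0.105],[0.04,-0.083,-0.105],[0.06,-0.124,-0.105]], "turn": [[0,0,0],[0,0,0],[0,0,0],[0,0,0],[0,0,0]]}}

```text
t: 2.4
tcp_pos: [0.4912, -0.2529, 0.0922]
tool_rot: [1.0, -0.001, 0.002, 0.002]
force: [0.1, -0.4, -2.6]
finger_gap: 0.754
gripper_force: 45.5
```

>>> {"op": "apply_moves", "data": {"claw": [-1,-1,-1,-1,-1], "travel": [[0.02,-0.042,0],[0.04,-0.084,0],[0.06,-0.126,0],[0.08,-0.168,0],[0.1,-0.21,0]], "turn": [[0,0,0],[0,0,0],[0,0,0],[0,0,0],[0,0,0]]}}

```text
t: 2.82
tcp_pos: [0.5704, -0.0828, 0.0904]
tool_rot: [1.0, 0.0, 0.0, 0.0]
force: [-0.2, 0.1, -1.5]
finger_gap: 0.752
gripper_force: 45.5
```

>>> {"op": "apply_moves", "data": {"claw": [-1,-1,-1,-1,-1], "travel": [[0.02,-0.042,0],[0.04,-0.08,0],[0.05,-0.098,0],[0.05,-0.098,0],[0.05,-0.098,0]], "turn": [[0,0,0],[0,0,0],[0,0,0],[0,0,0],[0,0,0]]}}

```text
t: 3.23
tcp_pos: [0.6098, -0.0051, 0.09]
tool_rot: [1.0, 0.002, 0.0, 0.0]
force: [-0.2, 0.0, -1.8]
finger_gap: 0.759
gripper_force: 45.4
```

```bash
python3 - <<'E'
from h import *
st=manip.sense();print(st['tcp_pos'],st['tool_rot'],st['finger_gap'])
s=snap('wrist','w2.png');snap('top','t2.png')
E
```

```text
[ 0.60980323 -0.00514448  0.09003462] [9.99998811e-01 1.51473465e-03 1.60224929e-04 2.42072951e-04] 0.758505288445
```

View pics/w2.png

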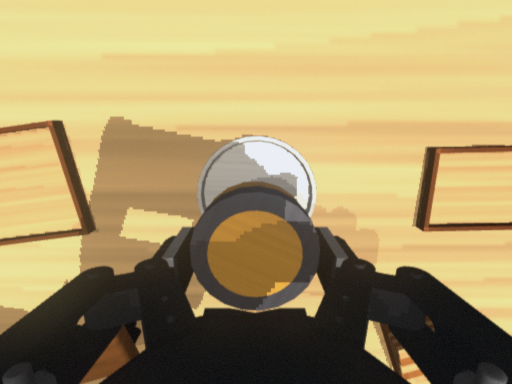

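The tin is held at (255,250), in line with the dish (258,185). Lowering and releasing.

>>> {"op": "apply_moves", "data": {"claw": [-1,-1,-1,-1,-1], "travel": [[0,0.002,0.04],[0,0.002,0.07],[0,0.002,0.088],[0,0.002,0.098],[0,0.002,0.098]], "turn": [[0,0,0],[0,0,0],[0,0,0],[0,0,0],[0,0,0]]}}

```text
t: 3.75
tcp_pos: [0.6085, -0.0094, 0.0101]
tool_rot: [1.0, -0.001, -0.001, -0.0]
force: [0.1, -0.1, -1.1]
finger_gap: 0.754
gripper_force: 45.9
```

>>> {"op": "apply_moves", "data": {"claw": [-1,-1,1,1,1], "travel": [[0,0,0],[0,0,0],[0,0,0],[0,0,0],[0,0,0]], "turn": [[0,0,0],[0,0,0],[0,0,0],[0,0,0],[0,0,0]]}}

```text
t: 4.17
tcp_pos: [0.6104, -0.0079, 0.0122]
tool_rot: [1.0, 0.0, 0.001, 0.0]
force: [0.5, 0.0, 0.8]
finger_gap: 0.999
gripper_force: 0.0
```

>>> {"op": "apply_moves", "data": {"claw": [1,1,1,1,1], "travel": [[0,0,0],[0,0,-0.04],[0,0,-0.09],[0,0,-0.14],[0,0,-0.16]], "turn": [[0,0,0],[0,0,0],[0,0,0],[0,0,0],[0,0,0]]}}

```text
t: 4.58
tcp_pos: [0.6126, -0.0082, 0.1447]
tool_rot: [1.0, 0.0, 0.004, 0.001]
force: [1.1, -0.6, 0.2]
finger_gap: 1.001
gripper_force: 0.0
```

>>> {"op": "apply_moves", "data": {"claw": [1,1,1,1,1], "travel": [[-0.042,-0.007,-0.02],[-0.084,-0.014,-0.04],[-0.126,-0.021,-0.06],[-0.168,-0.028,-0.08],[-0.195,-0.032,-0.09]], "turn": [[0,0,0],[0,0,0],[0,0,0],[0,0,0],[0,0,0]]}}

```text
t: 5.0
tcp_pos: [0.4503, 0.0187, 0.2127]
tool_rot: [1.0, 0.0, -0.0, -0.0]
force: [0.8, 0.6, -0.4]
finger_gap: 0.998
gripper_force: 0.0
```

>>> {"op": "apply_moves", "data": {"claw": [1,1], "travel": [[0,0,0],[0,0,0]], "turn": [[0,0,0],[0,0,0]]}}

```text
t: 5.17
tcp_pos: [0.4533, 0.018, 0.2123]
tool_rot: [1.0, 0.0, 0.001, 0.0]
force: [1.5, 0.3, 0.3]
finger_gap: 1.0
gripper_force: 0.0
```

```bash
cat >> h.py <<'E'
def blobs(s,lo,hi,minpx=300):
    P=cloud(s);z=P[...,2]
    m=((z>lo)&(z<hi)&(s['depth']>0)).astype(np.uint8)
    n,l,a,c=cv2.connectedComponentsWithStats(m,connectivity=4)
    for i in range(1,n):
        if a[i,4]>minpx:
            q=P[l==i];w=(q[:,:2]*1000).astype(np.float32);r,R=cv2.minEnclosingCircle(w);b=cv2.minAreaRect(w)
            print(c[i].round(),a[i,4],'circ',np.round(r,1),round(R,1),'rect',np.round(b[0],1),np.round(b[1],1),round(b[2],1),'z',np.percentile(q[:,2],[50,95]).round(4),s['pixels'][l==i].mean(0).round())
E
python3 - <<'E'
from h import *
st=manip.sense();print(st['tcp_pos'],st['tool_rot'])
s=snap('wrist','w3.png');blobs(s,.016,.05)
E
```

```text
[0.45328889 0.01799965 0.21231793] [9.99999349e-01 2.15082031e-04 1.09697614e-03 2.28785399e-04]
[278.  33.] 3256 circ [612.7  -9.8] 33.0 rect [611.8 -10. ] [63.7 65.6] 0.8 z [0.0323 0.0337] [161. 156.  96.]
[126. 175.] 3972 circ [455.  174.4] 71.5 rect [454.8 174.4] [ 42.  139.8] 18.8 z [0.042  0.0432] [136.  89.  48.]
[402. 171.] 2362 circ [ 454.8 -169.7] 42.2 rect [ 454.5 -170.1] [70.9 49.3] 20.6 z [0.0315 0.0404] [175. 134.  82.]
[256. 171.] 998 circ [457.9  15.1] 23.0 rect [458.   15.1] [44.7 44.7] 62.9 z [0.0223 0.0235] [142. 122.  71.]
[  9. 195.] 830 circ [431.4 334.9] 28.5 rect [431.7 332.6] [55.9 16.4] 7.0 z [0.0298 0.0405] [61. 46. 28.]
[468. 254.] 1926 circ [ 341.7 -279.7] 34.1 rect [ 341.3 -278.8] [66.1 64.9] 64.5 z [0.028  0.0292] [191. 195. 199.]
```

View pics/w3.png

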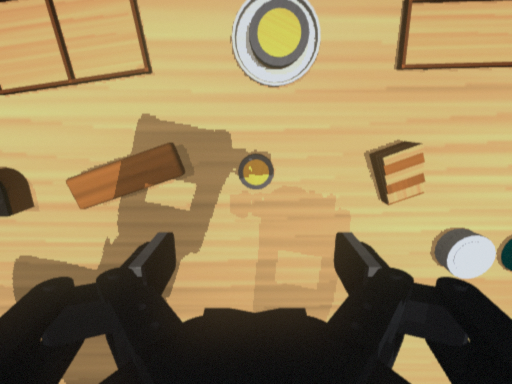

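Large tin sits in the dish at (278,33), and the small tin is at (256,171). Large minus small is (+0.155, -0.025) in the same view.

>>> {"op": "apply_moves", "data": {"claw": [1,1,1,1,1], "travel": [[0.003,0.002,0.05],[0.003,0.002,0.1],[0.003,0.002,0.15],[0.003,0.002,0.2],[0.003,0.002,0.235]], "turn": [[0,0,0],[0,0,0],[0,0,0],[0,0,0],[0,0,0]]}}

```text
t: 5.63
tcp_pos: [0.4568, 0.0158, 0.0197]
tool_rot: [1.0, -0.0, -0.001, -0.0]
force: [0.2, 0.1, 0.0]
finger_gap: 0.999
gripper_force: 0.0
```

>>> {"op": "apply_moves", "data": {"claw": [1,1,-1,-1,-1], "travel": [[0,0,0.016],[0,0,0.025],[0,0,0.025],[0,0,0.025],[0,0,0.025]], "turn": [[0,0,0],[0,0,0],[0,0,0],[0,0,0],[0,0,0]], "newtons": 30}}

```text
t: 6.05
tcp_pos: [0.4573, 0.0159, 0.0039]
tool_rot: [1.0, 0.0, 0.001, 0.0]
force: [0.1, 0.4, -0.2]
finger_gap: 0.603
gripper_force: 0.0
```

>>> {"op": "apply_moves", "data": {"claw": [-1,-1,-1,-1], "travel": [[0,0,0],[0,0,0],[0,0,0],[0,0,0]], "turn": [[0,0,0],[0,0,0],[0,0,0],[0,0,0]]}}

```text
t: 6.38
tcp_pos: [0.4572, 0.016, 0.0044]
tool_rot: [1.0, 0.0, 0.001, 0.0]
force: [0.3, -0.1, 7.2]
finger_gap: 0.522
gripper_force: 31.0
```

>>> {"op": "apply_moves", "data": {"claw": [-1,-1,-1,-1,-1], "travel": [[0,0,-0.04],[0,0,-0.085],[0,0,-0.13],[0.04,0.006,-0.13],[0.08,0.012,-0.13]], "turn": [[0,0,0],[0,0,0],[0,0,0],[0,0,0],[0,0,0]]}}

```text
t: 6.8
tcp_pos: [0.5202, 0.0069, 0.1105]
tool_rot: [1.0, 0.0, 0.002, 0.0]
force: [1.7, -0.2, -0.5]
finger_gap: 0.524
gripper_force: 31.1
```

>>> {"op": "apply_moves", "data": {"claw": [-1,-1,-1,-1,-1], "travel": [[0.045,0.007,0],[0.09,0.014,0],[0.1135,0.0185,0],[0.1135,0.0185,0],[0.1135,0.0185,0]], "turn": [[0,0,0],[0,0,0],[0,0,0],[0,0,0],[0,0,0]]}}

```text
t: 7.22
tcp_pos: [0.6111, -0.0084, 0.1071]
tool_rot: [1.0, -0.0, -0.0, -0.0]
force: [-1.8, -1.4, 0.1]
finger_gap: 0.52
gripper_force: 31.1
```

```bash
python3 - <<'E'
from h import *
p=[]
for _ in range(6): st=manip.sense();manip.snapshot('wrist');p.append(st['tcp_pos'])
print(np.mean(p,0),st['finger_gap'],st['gripper_force'])
s=snap('wrist','w4.png')
E
```

```text
[ 0.60944518 -0.00788538  0.10698499] 0.5191579368215925 31.079832315444946
```

View pics/w4.png

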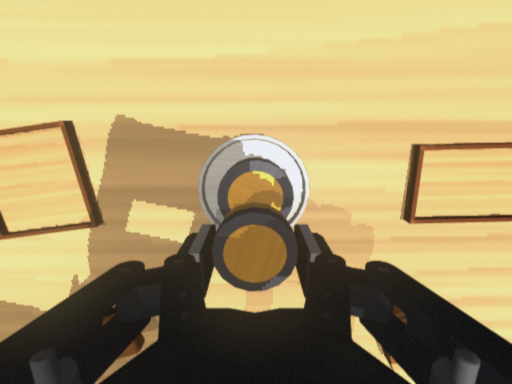

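The held tin is at (256,250) and the large tin at (256,190), aligned sideways. I check the fore-aft offset with depth.

```bash
python3 - <<'E'
from h import *
s=snap('wrist');P=cloud(s);z=P[...,2]
print(z[245:256:5,250:262:5], manip.sense()['tcp_pos'])
hsv=cv2.cvtColor(s['pixels'],cv2.COLOR_RGB2HSV)
for lo,hi,(a,b,c,d) in((.1,.14,(205,205,305,295)),(.027,.040,(205,140,305,210))):
    zz=z[b:d,a:c];m=(zz>lo)&(zz<hi)
    q=P[b:d,a:c][m][:,:2]
    # algebraic circle fit on hull of far arc
    h=cv2.convexHull((q*1000).astype(np.float32))[:,0];print(cv2.minEnclosingCircle(h),q.max(0),q.min(0))
E
```

```text
[[0.12621812 0.12514192 0.12570976]
 [0.1257128  0.12665764 0.12547986]
 [0.12610758 0.1256724  0.12517157]] [ 0.61029212 -0.00805677  0.1074421 ]
((615.2154541015625, -9.476256370544434), 27.927358627319336) [0.63331403 0.01762369] [ 0.58732584 -0.03645534]
((613.2659301757812, -9.969732284545898), 32.75630569458008) [0.64579702 0.02267217] [ 0.60217855 -0.04267337]
```

>>> {"op": "apply_moves", "data": {"claw": [-1,-1,-1,-1,-1], "travel": [[0.0025,0,0.04],[0.0025,0,0.065],[0.0025,0,0.08],[0.0025,0,0.087],[0.0025,0,0.088]], "turn": [[0,0,0],[0,0,0],[0,0,0],[0,0,0],[0,0,0]]}}

```text
t: 8.03
tcp_pos: [0.6123, -0.0081, 0.0367]
tool_rot: [1.0, 0.0, -0.001, -0.0]
force: [-0.0, -0.3, -1.2]
finger_gap: 0.521
gripper_force: 31.1
```

>>> {"op": "apply_moves", "data": {"claw": [-1,-1,-1], "travel": [[0,0,0],[0,0,0],[0,0,0]], "turn": [[0,0,0],[0,0,0],[0,0,0]]}}

```text
t: 8.28
tcp_pos: [0.6135, -0.0083, 0.0375]
tool_rot: [1.0, 0.0, 0.001, 0.0]
force: [0.8, -0.1, -1.0]
finger_gap: 0.52
gripper_force: 31.1
```

>>> {"op": "apply_moves", "data": {"claw": [0.3,0.6,1,1,1], "travel": [[0,0,0],[0,0,0],[0,0,0],[0,0,0],[0,0,-0.02]], "turn": [[0,0,0],[0,0,0],[0,0,0],[0,0,0],[0,0,0]]}}

```text
t: 8.7
tcp_pos: [0.6108, -0.0079, 0.0506]
tool_rot: [1.0, -0.0, -0.003, -0.001]
force: [0.3, -0.9, 0.3]
finger_gap: 0.997
gripper_force: 0.0
```

>>> {"op": "apply_moves", "data": {"claw": [1,1,1,1,1], "travel": [[0,0,-0.05],[0,0,-0.1],[0,0,-0.15],[-0.03,-0.03,-0.18],[-0.06,-0.06,-0.18]], "turn": [[0,0,0],[0,0,0],[0,0,0],[0,0,0],[0,0,0]]}}

```text
t: 9.12
tcp_pos: [0.5699, 0.0386, 0.2032]
tool_rot: [1.0, -0.001, 0.007, 0.001]
force: [0.7, 0.7, -1.3]
finger_gap: 1.005
gripper_force: 0.0
```

>>> {"op": "apply_moves", "data": {"claw": [1,1,1,1,1], "travel": [[-0.02,-0.046,0],[-0.04,-0.092,0],[-0.06,-0.138,0],[-0.08,-0.184,0],[-0.1,-0.23,0]], "turn": [[0,0,0],[0,0,0],[0,0,0],[0,0,0],[0,0,0]]}}

```text
t: 9.53
tcp_pos: [0.4839, 0.2252, 0.1972]
tool_rot: [1.0, -0.0, 0.0, -0.0]
force: [1.1, -0.5, -0.5]
finger_gap: 1.001
gripper_force: 0.0
```

>>> {"op": "apply_moves", "data": {"claw": [1,1,1,1,1], "travel": [[-0.02,-0.046,0],[-0.04,-0.092,0],[-0.06,-0.13,0],[-0.075,-0.16,0],[-0.075,-0.16,0]], "turn": [[0,0,0],[0,0,0],[0,0,0],[0,0,0],[0,0,0]]}}

```text
t: 9.95
tcp_pos: [0.4221, 0.3557, 0.197]
tool_rot: [1.0, 0.003, -0.0, -0.001]
force: [0.1, 0.7, 0.4]
finger_gap: 0.999
gripper_force: 0.0
```

```bash
python3 - <<'E'
from h import *
import time
st=manip.sense();print(st['tcp_pos'],st['tool_rot'])
s=snap('wrist','w5.png');blobs(s,.016,.06)
t=snap('top','t5.png');print('top');blobs(t,.02,.07,60)
E
```

```text
[0.42206674 0.35566815 0.19704871] [ 9.99995931e-01  2.68171308e-03 -3.61275738e-04 -9.03791115e-04]
[141.   4.] 310 circ [609.2 474.4] 21.2 rect [605.3 474.1] [ 7.9 42.5] 4.1 z [0.0265 0.038 ] [91. 86. 71.]
[414. 151.] 4944 circ [454.9 176.1] 71.4 rect [454.7 175.8] [ 42.5 139.7] 18.8 z [0.0419 0.0432] [170. 109.  57.]
[257. 172.] 1926 circ [427.3 351.7] 32.8 rect [432.  352.1] [56.1 49.1] 1.7 z [0.0401 0.0412] [63. 53. 38.]
top
[335.  79.] 1120 circ [ 856.4 -213.6] 114.1 rect [ 859.4 -214.5] [219.3  79.1] 73.2 z [0.0482 0.0681] [127.  68.  32.]
[484. 168.] 567 circ [ 557.1 -688.9] 92.1 rect [ 554.5 -670.1] [184.3  39.8] 7.8 z [0.046  0.0675] [55.  7.  4.]
[ 16. 138.] 87 circ [680.1 747. ] 58.2 rect [679.6 747. ] [116.3   1.9] 86.1 z [0.0499 0.0672] [62. 10.  3.]
[ 40. 168.] 550 circ [591.2 683.7] 90.9 rect [589.1 671.6] [ 24.9 181.9] 80.1 z [0.0459 0.0675] [63.  7.  5.]
[111. 154.] 204 circ [630.8 472.9] 33.7 rect [625.5 462.5] [36.1 67.3] 62.9 z [0.0518 0.0682] [102. 100.  87.]
[264. 156.] 365 circ [610.3  -8. ] 33.0 rect [609.9  -7.2] [61.5 63.5] 88.8 z [0.0491 0.0577] [121. 115.
[... 425 characters left out ...]
8 z [0.0322 0.0417] [169. 128.  69.]
[204. 209.] 650 circ [451.4 176.7] 71.4 rect [452.7 177.3] [ 42.8 139.4] 18.8 z [0.0424 0.0462] [157.  95.  41.]
[149. 219.] 187 circ [424.1 353.2] 33.3 rect [428.8 352.8] [54.6 51.4] 0.7 z [0.0398 0.0439] [42. 34. 24.]
[355. 243.] 383 circ [ 338.2 -276.3] 33.2 rect [ 338.4 -276. ] [64.2 64. ] 67.6 z [0.029  0.0329] [179. 179. 183.]
[388. 244.] 383 circ [ 332.3 -376. ] 33.6 rect [ 332.5 -375.7] [64.6 64.5] 46.2 z [0.0289 0.0326] [ 41. 169. 154.]
[  5. 325.] 265 circ [121.7 789.5] 39.7 rect [124.5 774. ] [79.3 31.6] 10.4 z [0.041  0.0652] [48. 35. 18.]
[266. 340.] 302 circ [65.5  1.8] 67.2 rect [62.   1.9] [134.3  24.1] 88.8 z [0.0444 0.0671] [23. 26. 29.]
```

View pics/w5.png

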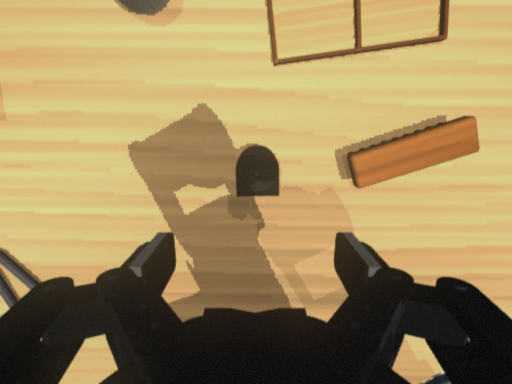

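The heel's rounded end points to +x at (257,155), centre (0.4305, 0.352), yaw about 1.7°. I grip 10 mm behind its centre.

>>> {"op": "apply_moves", "data": {"claw": [1,1,1,1,1], "travel": [[-0.002,0.004,0.05],[-0.002,0.004,0.1],[-0.002,0.004,0.15],[-0.002,0.004,0.195],[-0.002,0.004,0.22]], "turn": [[0,0,-0.008],[0,0,-0.008],[0,0,-0.008],[0,0,-0.008],[0,0,-0.008]]}}

```text
t: 10.47
tcp_pos: [0.4225, 0.3459, 0.0174]
tool_rot: [1.0, 0.011, -0.002, 0.001]
force: [-0.4, 0.5, -0.3]
finger_gap: 1.0
gripper_force: 0.0
```

>>> {"op": "apply_moves", "data": {"claw": [1,1,-1,-1,-1], "travel": [[0,0,0.011],[0,0,0.011],[0,0,0.011],[0,0,0.011],[0,0,0.011]], "turn": [[0,0,0],[0,0,0],[0,0,0],[0,0,0],[0,0,0]], "newtons": 40}}

```text
t: 10.88
tcp_pos: [0.4248, 0.3491, 0.014]
tool_rot: [1.0, 0.012, 0.002, -0.001]
force: [-0.3, 0.8, 1.3]
finger_gap: 0.602
gripper_force: 0.3
```

>>> {"op": "apply_moves", "data": {"claw": [-1,-1,-1,-1], "travel": [[0,0,0],[0,0,0],[0,0,0],[0,0,0]], "turn": [[0,0,0],[0,0,0],[0,0,0],[0,0,0]]}}

```text
t: 11.22
tcp_pos: [0.4248, 0.3492, 0.0141]
tool_rot: [1.0, 0.013, 0.002, -0.001]
force: [-0.4, -0.3, 6.5]
finger_gap: 0.579
gripper_force: 43.0
```

>>> {"op": "apply_moves", "data": {"claw": [-1,-1,-1,-1,-1], "travel": [[0,0,-0.05],[0,0,-0.1],[0.045,0.016,-0.1],[0.09,0.032,-0.1],[0.135,0.048,-0.1]], "turn": [[0,0,0],[0,0,0],[0,0,0],[0,0,0],[0,0,0]]}}

```text
t: 11.63
tcp_pos: [0.5335, 0.3132, 0.0944]
tool_rot: [1.0, 0.014, 0.001, -0.001]
force: [0.9, 1.1, -0.8]
finger_gap: 0.576
gripper_force: 42.3
```

>>> {"op": "apply_moves", "data": {"claw": [-1,-1,-1,-1,-1], "travel": [[0.045,0.016,0],[0.082,0.03,0],[0.082,0.03,0],[0.082,0.03,0],[0.082,0.03,0]], "turn": [[0,0,-0.0175],[0,0,-0.035],[0,0,-0.035],[0,0,-0.035],[0,0,-0.035]]}}

```text
t: 12.05
tcp_pos: [0.5971, 0.2904, 0.0921]
tool_rot: [0.998, 0.067, -0.001, 0.0]
force: [-0.2, -0.5, -0.4]
finger_gap: 0.573
gripper_force: 42.2
```

```bash
python3 - <<'E'
from h import *
st=manip.sense();print(st['tcp_pos'],st['tool_rot'],st['finger_gap'])
s=snap('wrist','w6.png')
t=snap('top','t6.png')
E
```

```text
[0.59714483 0.2903887  0.092062  ] [ 9.97736775e-01  6.72335457e-02 -9.88404169e-04  4.68268847e-05] 0.573000384449979
```

View pics/w6.png

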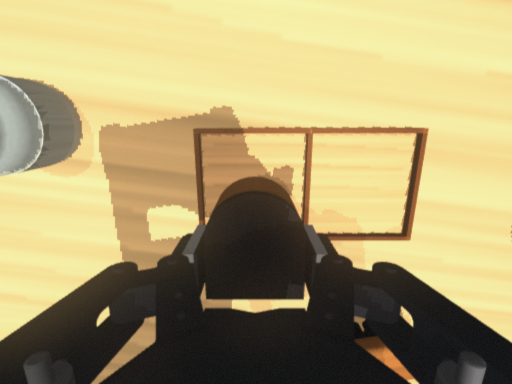

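Tray edges run parallel to the image and the bay is centred near x=254, with the heel at x=256. Lowering.

>>> {"op": "apply_moves", "data": {"claw": [-1,-1,-1,-1,-1], "travel": [[0.003,0,0.04],[0.003,0,0.07],[0.003,0,0.085],[0.003,0,0.092],[0.003,0,0.092]], "turn": [[0,0,0],[0,0,0],[0,0,0],[0,0,0],[0,0,0]]}}

```text
t: 12.57
tcp_pos: [0.5989, 0.2913, 0.0188]
tool_rot: [0.998, 0.068, -0.001, 0.0]
force: [0.8, 0.3, -0.5]
finger_gap: 0.58
gripper_force: 42.5
```

>>> {"op": "apply_moves", "data": {"claw": [-1,0.5,0.8,0.8,0.8], "travel": [[0,0,0],[0,0,0],[0,0,0],[0,0,0],[0,0,-0.03]], "turn": [[0,0,0],[0,0,0],[0,0,0],[0,0,0],[0,0,0]]}}

```text
t: 12.98
tcp_pos: [0.5975, 0.2898, 0.0386]
tool_rot: [0.998, 0.067, -0.004, 0.001]
force: [-0.5, -0.1, -0.3]
finger_gap: 0.904
gripper_force: 0.0
```

>>> {"op": "apply_moves", "data": {"claw": [1,1,1,1,1], "travel": [[0,0,-0.05],[0,0,-0.1],[0,0,-0.14],[0,0,-0.17],[0,0,-0.17]], "turn": [[0,0,0],[0,0,0],[0,0,0],[0,0,0.02],[0,0,0.043]]}}

```text
t: 13.4
tcp_pos: [0.6047, 0.2921, 0.1859]
tool_rot: [1.0, -0.001, 0.006, -0.002]
force: [1.0, 0.4, -0.0]
finger_gap: 1.0
gripper_force: 0.0
```

>>> {"op": "apply_moves", "data": {"claw": [1,1,1,1,1], "travel": [[-0.015,0.048,0],[-0.03,0.096,0],[-0.045,0.144,0],[-0.06,0.192,0],[-0.075,0.24,0]], "turn": [[0,0,0],[0,0,0],[0,0,0],[0,0,0],[0,0,0]]}}

```text
t: 13.82
tcp_pos: [0.5401, 0.0975, 0.1789]
tool_rot: [1.0, 0.0, 0.0, 0.0]
force: [-0.0, -0.5, -0.5]
finger_gap: 1.004
gripper_force: 0.0
```

>>> {"op": "apply_moves", "data": {"claw": [1,1,1,1,1], "travel": [[-0.015,0.048,0],[-0.03,0.096,0],[-0.045,0.144,0],[-0.06,0.192,0],[-0.075,0.24,0]], "turn": [[0,0,0],[0,0,0],[0,0,0],[0,0,0],[0,0,0]]}}

```text
t: 14.23
tcp_pos: [0.4801, -0.0948, 0.1789]
tool_rot: [1.0, 0.0, 0.0, 0.0]
force: [0.4, -0.5, 0.3]
finger_gap: 1.0
gripper_force: 0.0
```

>>> {"op": "apply_moves", "data": {"claw": [1,1,1,1,1], "travel": [[-0.015,0.048,0],[-0.034,0.095,0],[-0.034,0.095,0],[-0.034,0.095,0],[-0.034,0.095,0]], "turn": [[0,0,-0.038],[0,0,-0.076],[0,0,-0.114],[0,0,-0.114],[0,0,-0.114]]}}

```text
t: 14.65
tcp_pos: [0.4535, -0.1695, 0.1787]
tool_rot: [0.984, 0.176, 0.0, -0.0]
force: [0.2, 0.5, 0.8]
finger_gap: 1.001
gripper_force: 0.0
```

```bash
python3 - <<'E'
from h import *
st=manip.sense();print(st['tcp_pos'],st['tool_rot'])
s=snap('wrist','w7.png');blobs(s,.014,.06)
E
```

```text
[ 0.45351551 -0.16948025  0.17870845] [ 9.84367205e-01  1.76128244e-01  1.93615130e-04 -1.03043343e-04]
[159.   4.] 391 circ [590. -21.] 20.5 rect [586.5 -22.8] [ 8.  41.1] 27.2 z [0.0279 0.0331] [75. 70. 64.]
[254. 177.] 2539 circ [ 454.7 -170.3] 42.0 rect [ 454.6 -170. ] [69.8 48. ] 20.7 z [0.0321 0.0405] [165. 126.  77.]
[489. 250.] 2132 circ [ 473.2 -478.2] 34.1 rect [ 469.5 -472.1] [66.9 51.7] 33.8 z [0.028  0.0293] [ 32. 130.  52.]
[303. 287.] 1930 circ [ 341.1 -279.1] 33.4 rect [ 343.2 -278.8] [61.5 65.3] 2.1 z [0.0281 0.0293] [192. 196. 188.]
```

View pics/w7.png

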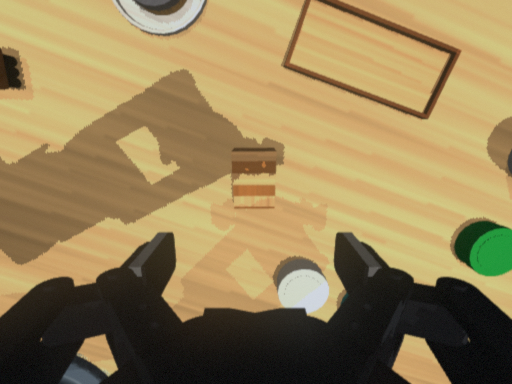

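The wedge is square to the gripper at (254,178), directly below. Gripping.

>>> {"op": "apply_moves", "data": {"claw": [1,1,1,1,1], "travel": [[0,0,0.05],[0,0,0.1],[0,0,0.15],[0,0,0.19],[0,0,0.21]], "turn": [[0,0,0],[0,0,0],[0,0,0],[0,0,0],[0,0,0]]}}

```text
t: 15.12
tcp_pos: [0.4526, -0.1664, 0.0073]
tool_rot: [0.984, 0.178, -0.002, -0.002]
force: [-0.3, 0.9, 0.0]
finger_gap: 1.001
gripper_force: 0.0
```

>>> {"op": "apply_moves", "data": {"claw": [1,1,-1,-1,-1], "travel": [[0,0,0.001],[0,0,0.001],[0,0,0.001],[0,0,0.001],[0,0,0.001]], "turn": [[0,0,0],[0,0,0],[0,0,0],[0,0,0],[0,0,0]]}}

```text
t: 15.53
tcp_pos: [0.4547, -0.1695, 0.0112]
tool_rot: [0.984, 0.178, 0.001, 0.001]
force: [0.5, 0.0, 0.7]
finger_gap: 0.605
gripper_force: 0.0
```

>>> {"op": "apply_moves", "data": {"claw": [-1,-1,-1,-1], "travel": [[0,0,0],[0,0,0],[0,0,0],[0,0,0]], "turn": [[0,0,0],[0,0,0],[0,0,0],[0,0,0]]}}

```text
t: 15.87
tcp_pos: [0.4546, -0.1695, 0.0113]
tool_rot: [0.984, 0.178, 0.001, 0.001]
force: [0.7, 1.4, 7.9]
finger_gap: 0.554
gripper_force: 42.2
```

>>> {"op": "apply_moves", "data": {"claw": [-1,-1,-1,-1,-1], "travel": [[0,0,-0.05],[0,0,-0.1],[0.03,-0.03,-0.12],[0.064,-0.065,-0.12],[0.098,-0.1,-0.12]], "turn": [[0,0,0],[0,0,0],[0,0,0],[0,0,0],[0,0,0]]}}

```text
t: 16.28
tcp_pos: [0.5006, -0.0669, 0.1081]
tool_rot: [0.984, 0.177, 0.002, 0.001]
force: [0.7, -0.3, -0.7]
finger_gap: 0.555
gripper_force: 41.9
```

>>> {"op": "apply_moves", "data": {"claw": [-1,-1,-1,-1,-1], "travel": [[0.034,-0.035,0],[0.068,-0.069,0],[0.102,-0.104,0],[0.136,-0.138,0],[0.17,-0.173,0]], "turn": [[0,0,0],[0,0,0],[0,0,0],[0,0,0],[0,0,0]]}}

```text
t: 16.7
tcp_pos: [0.5783, 0.1123, 0.1065]
tool_rot: [0.984, 0.178, 0.0, 0.0]
force: [0.2, -0.5, -0.6]
finger_gap: 0.552
gripper_force: 41.9
```

>>> {"op": "apply_moves", "data": {"claw": [-1,-1,-1,-1,-1], "travel": [[0.034,-0.035,0],[0.068,-0.069,0],[0.085,-0.085,0],[0.085,-0.085,0],[0.085,-0.085,0]], "turn": [[0,0,0.023],[0,0,0.046],[0,0,0.069],[0,0,0.069],[0,0,0.069]]}}

```text
t: 17.12
tcp_pos: [0.6175, 0.199, 0.106]
tool_rot: [0.997, 0.072, 0.0, 0.0]
force: [0.2, 0.1, -0.2]
finger_gap: 0.556
gripper_force: 41.9
```

```bash
python3 - <<'E'
from h import *
st=manip.sense();print(st['tcp_pos'],st['tool_rot'],st['finger_gap'])
s=snap('wrist','w8.png')
E
```

```text
[0.61745667 0.19902085 0.10599305] [9.97389153e-01 7.22137807e-02 1.18792678e-04 1.80677662e-04] 0.5559586130943454
```

View pics/w8.png

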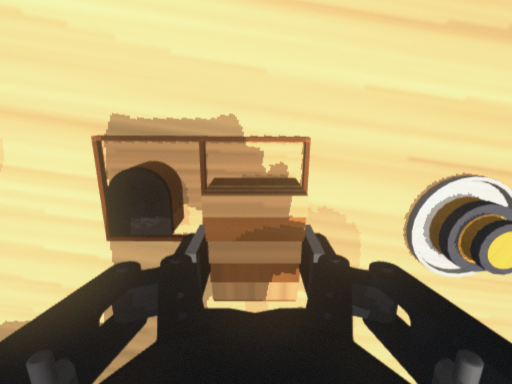

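The block heel sits in the left bay (145,200) and the wedge is over the right bay. Lowering.

>>> {"op": "apply_moves", "data": {"claw": [-1,-1,-1,-1,-1], "travel": [[0.002,0.002,0.045],[0.002,0.002,0.085],[0.002,0.002,0.103],[0.002,0.002,0.112],[0.002,0.002,0.112]], "turn": [[0,0,0],[0,0,0],[0,0,0],[0,0,0],[0,0,0]]}}

```text
t: 17.58
tcp_pos: [0.6182, 0.1951, 0.0163]
tool_rot: [0.998, 0.07, -0.002, 0.0]
force: [0.5, -0.2, -0.3]
finger_gap: 0.547
gripper_force: 42.2
```

>>> {"op": "apply_moves", "data": {"claw": [-1,0.5,0.6,0.6,0.6], "travel": [[0,0,0],[0,0,0],[0,0,0],[0,0,0],[0,0,-0.03]], "turn": [[0,0,0],[0,0,0],[0,0,0],[0,0,0],[0,0,0]]}}

```text
t: 18.0
tcp_pos: [0.6163, 0.1961, 0.0365]
tool_rot: [0.997, 0.071, -0.004, 0.0]
force: [-0.6, 0.2, -1.3]
finger_gap: 0.797
gripper_force: 0.0
```

>>> {"op": "apply_moves", "data": {"claw": [0.6,0.6,1,1,1], "travel": [[0,0,-0.05],[0,0,-0.1],[0,0,-0.14],[0,0,-0.19],[0,0,-0.2]], "turn": [[0,0,0],[0,0,0],[0,0,0],[0,0,0],[0,0,0]]}}

```text
t: 18.42
tcp_pos: [0.6235, 0.1974, 0.2081]
tool_rot: [0.997, 0.071, 0.007, -0.0]
force: [1.0, 1.0, 1.7]
finger_gap: 1.001
gripper_force: 0.0
```

>>> {"op": "apply_moves", "data": {"claw": [1,1,1,1,1], "travel": [[-0.045,0,0],[-0.09,-0.001,0],[-0.135,-0.002,0],[-0.18,-0.003,0],[-0.208,-0.003,0]], "turn": [[0,0,-0.038],[0,0,-0.076],[0,0,-0.114],[0,0,-0.152],[0,0,-0.19]]}}

```text
t: 18.83
tcp_pos: [0.4497, 0.1753, 0.1999]
tool_rot: [0.931, 0.364, -0.002, -0.001]
force: [-1.2, -0.4, 0.0]
finger_gap: 1.001
gripper_force: 0.0
```

>>> {"op": "apply_moves", "data": {"claw": [1,1,1,1,1], "travel": [[0,0,0],[0,0,0],[0,0,0],[0,0,0],[0,0,0]], "turn": [[0,0,-0.038],[0,0,-0.076],[0,0,-0.114],[0,0,-0.152],[0,0,-0.19]]}}

```text
t: 19.25
tcp_pos: [0.4544, 0.1756, 0.2003]
tool_rot: [0.783, 0.622, 0.0, 0.0]
force: [0.3, 0.7, 0.4]
finger_gap: 1.001
gripper_force: 0.0
```

>>> {"op": "apply_moves", "data": {"claw": [1,1,1,1,1], "travel": [[0,0,0],[0,0,0],[0,0,0],[0,0,0],[0,0,0]], "turn": [[0,0,-0.038],[0,0,-0.076],[0,0,-0.114],[0,0,-0.152],[0,0,-0.18]]}}

```text
t: 19.67
tcp_pos: [0.4544, 0.1757, 0.2002]
tool_rot: [0.579, 0.815, 0.0, 0.0]
force: [0.2, 0.1, 0.7]
finger_gap: 1.002
gripper_force: 0.0
```

>>> {"op": "apply_moves", "data": {"claw": [1,1], "travel": [[0,0,0],[0,0,0]], "turn": [[0,0,0],[0,0,0]]}}

```text
t: 19.83
tcp_pos: [0.4544, 0.1757, 0.2002]
tool_rot: [0.582, 0.813, 0.0, 0.0]
force: [-0.4, -0.3, -0.2]
finger_gap: 1.0
gripper_force: 0.0
```

```bash
python3 - <<'E'
from h import *
from scipy.spatial.transform import Rotation as T
st=manip.sense();M=T.from_quat(st['tool_rot']).as_matrix();print(st['tcp_pos'],M.round(3).tolist(),np.degrees(np.arctan2(M[1,0],M[0,0])))
s=snap('wrist','w9.png');blobs(s,.014,.06)
t=snap('top','t9.png');print('top');blobs(t,.016,.06,100)
x=cv2.resize(t['pixels'][120:230,120:400],None,fx=2.8,fy=2.8,interpolation=cv2.INTER_CUBIC);cv2.imwrite('pics/c9.png',x[:,:,::-1])
E
```

```text
[0.45441738 0.17565327 0.20020797] [[-0.322, 0.947, 0.0], [0.947, 0.322, 0.0], [-0.0, 0.0, -1.0]] 108.77483760235539
[412. 122.] 2778 circ [601.4 290.6] 33.5 rect [606.3 291.5] [56.6 50.3] 7.9 z [0.044  0.0453] [65. 54. 42.]
[254. 172.] 4212 circ [453.9 176.3] 71.1 rect [454. 176.] [ 42.2 138.8] 18.9 z [0.042  0.0432] [160. 104.  56.]
[387. 203.] 2754 circ [619.6 195.1] 42.5 rect [619.2 195. ] [71.3 48.3] 8.0 z [0.0351 0.0444] [180. 136.  82.]
top
[337.  81.] 851 circ [ 858.6 -214.2] 114.5 rect [ 860.1 -214.9] [219.4  79.5] 73.1 z [0.0384 0.0577] [124.  67.  32.]
[483. 170.] 517 circ [ 555.3 -716.4] 101.4 rect [ 538.8 -678.6] [202.7  84. ] 23.5 z [0.0373 0.0573] [59. 10.  6.]
[ 42. 168.] 485 circ [590.9 686.8] 91.3 rect [587.7 672.4] [ 31.8 182.6] 77.4 z [0.0383 0.0577] [66.  8.  6.]
[198. 155.] 396 circ [617.4 195.3] 41.6 rect [617.9 196.6] [72.  48.5] 8.1 z [0.035  0.0458] [168. 125.  68.]
[113. 155.] 135 circ [631.1 473.5] 33.7 rect [624.5 460.4] [29.2 67.5] 63.1 z [0.0397 0.0572] [97. 92. 78.]
[264. 156.] 363 circ [609.9  -7.6] 33.3 rect [610.   -7.1] [61.5 63.6] 88.6 z [0.0476 0
[... 320 characters left out ...]
 [0.0475 0.0591] [91. 66. 20.]
[418. 198.] 381 circ [ 470.7 -476.3] 33.6 rect [ 470.7 -475.7] [64.2 64.1] 22.8 z [0.029  0.0334] [ 56. 152.  65.]
[215. 205.] 346 circ [460.  149.3] 43.7 rect [461.8 149.2] [41.9 81.1] 18.8 z [0.042  0.0461] [151.  92.  40.]
[355. 243.] 383 circ [ 338.8 -276.2] 32.9 rect [ 338.7 -276.1] [65.1 63. ] 56.3 z [0.0288 0.0328] [184. 184. 189.]
[388. 244.] 388 circ [ 332.2 -375.4] 33.4 rect [ 331.1 -375.2] [64.1 63.1] 88.3 z [0.0289 0.033 ] [ 43. 175. 159.]
[  6. 324.] 251 circ [121.6 790.1] 39.4 rect [125.7 774. ] [78.7 33.3] 14.3 z [0.0362 0.0572] [49. 36. 21.]
[266. 339.] 310 circ [66.   1.6] 73.7 rect [64.2  1.8] [147.1  29.7] 88.5 z [0.0346 0.0574] [31. 33. 36.]
```

View pics/w9.png

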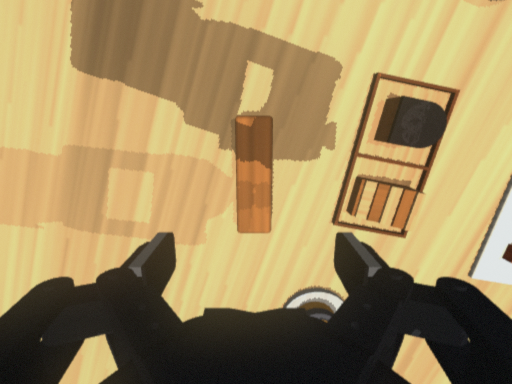

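Both heels stand in their bays (at (412,122) and (387,203), tops at 44 mm). The brush is square under the gripper at (254,172).

>>> {"op": "apply_moves", "data": {"claw": [1,1,1,1,1], "travel": [[0,0,0.05],[0,0,0.1],[0,0,0.15],[0,0,0.195],[0,0,0.22]], "turn": [[0,0,0],[0,0,0],[0,0,0],[0,0,0],[0,0,0]]}}

```text
t: 20.35
tcp_pos: [0.4529, 0.1753, 0.0209]
tool_rot: [0.582, 0.813, -0.001, -0.002]
force: [0.8, 0.5, -0.1]
finger_gap: 1.003
gripper_force: 0.0
```

>>> {"op": "apply_moves", "data": {"claw": [1,1,-1,-1,-1], "travel": [[0,0,0.005],[0,0,0.005],[0,0,0.005],[0,0,0.005],[0,0,0.005]], "turn": [[0,0,0],[0,0,0],[0,0,0],[0,0,0],[0,0,0]], "newtons": 50}}

```text
t: 20.77
tcp_pos: [0.4557, 0.1759, 0.0218]
tool_rot: [0.581, 0.814, 0.001, 0.001]
force: [0.1, -0.9, -0.1]
finger_gap: 0.607
gripper_force: 0.0
```

>>> {"op": "apply_moves", "data": {"claw": [-1,-1,-1,-1], "travel": [[0,0,0],[0,0,0],[0,0,0],[0,0,0]], "turn": [[0,0,0],[0,0,0],[0,0,0],[0,0,0]]}}

```text
t: 21.1
tcp_pos: [0.4554, 0.1758, 0.0218]
tool_rot: [0.581, 0.814, 0.001, 0.001]
force: [0.1, -0.2, 6.9]
finger_gap: 0.48
gripper_force: 51.8
```

>>> {"op": "apply_moves", "data": {"claw": [-1,-1,-1,-1,-1], "travel": [[0,0,-0.045],[0,0,-0.09],[0,0,-0.135],[-0.047,0.002,-0.135],[-0.094,0.004,-0.135]], "turn": [[0,0,0],[0,0,0],[0,0,0],[0,0,0],[0,0,0]]}}

```text
t: 21.52
tcp_pos: [0.4831, 0.1064, 0.1315]
tool_rot: [0.579, 0.815, 0.002, 0.003]
force: [0.0, -0.8, -1.6]
finger_gap: 0.48
gripper_force: 51.7
```

>>> {"op": "apply_moves", "data": {"claw": [-1,-1,-1,-1,-1], "travel": [[-0.047,0.002,0],[-0.094,0.004,0],[-0.141,0.006,0],[-0.188,0.009,0],[-0.235,0.011,0]], "turn": [[0,0,0],[0,0,0],[0,0,0],[0,0,0],[0,0,0]]}}

```text
t: 21.93
tcp_pos: [0.5514, -0.0713, 0.1291]
tool_rot: [0.582, 0.814, 0.0, 0.001]
force: [0.7, 1.0, -0.9]
finger_gap: 0.477
gripper_force: 51.7
```

>>> {"op": "apply_moves", "data": {"claw": [-1,-1,-1,-1,-1], "travel": [[-0.047,0.002,0],[-0.094,0.004,0],[-0.141,0.007,0],[-0.188,0.01,0],[-0.23,0.011,0]], "turn": [[0,0,0.02],[0,0,0.04],[0,0,0.06],[0,0,0.08],[0,0,0.097]]}}

```text
t: 22.35
tcp_pos: [0.6197, -0.2431, 0.129]
tool_rot: [0.699, 0.715, 0.0, 0.001]
force: [0.2, 1.3, -1.8]
finger_gap: 0.479
gripper_force: 51.7
```

>>> {"op": "apply_moves", "data": {"claw": [-1,-1], "travel": [[0,0,0],[0,0,0]], "turn": [[0,0,0],[0,0,0]]}}

```text
t: 22.52
tcp_pos: [0.6192, -0.2429, 0.1286]
tool_rot: [0.699, 0.715, 0.0, 0.001]
force: [-0.5, 0.6, -1.9]
finger_gap: 0.474
gripper_force: 51.6
```

```bash
python3 - <<'E'
from h import *
from scipy.spatial.transform import Rotation as T
st=manip.sense();M=T.from_quat(st['tool_rot']).as_matrix();print(st['tcp_pos'],np.degrees(np.arctan2(M[1,0],M[0,0])),st['finger_gap'])
s=snap('wrist','w10.png')
E
```

```text
[ 0.61924488 -0.24292933  0.1286151 ] 91.28412949597406 0.47386800379544025
```

View pics/w10.png

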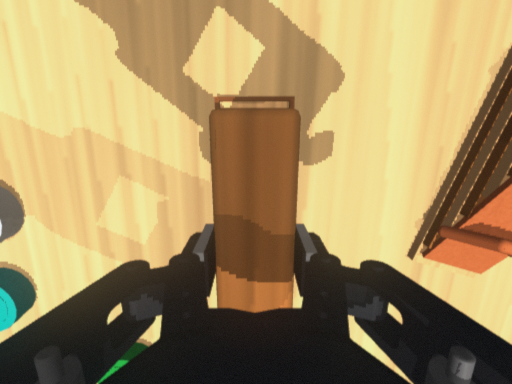

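The brush is lined up with the tray, whose end edge is centred at (255,97). Lowering and releasing.

>>> {"op": "apply_moves", "data": {"claw": [-1,-1,-1,-1,-1], "travel": [[0,0,0.05],[0,0,0.09],[0,0,0.115],[0,0,0.127],[0,0,0.127]], "turn": [[0,0,0],[0,0,0],[0,0,0],[0,0,0],[0,0,0]]}}

```text
t: 22.98
tcp_pos: [0.6175, -0.2382, 0.0266]
tool_rot: [0.697, 0.717, -0.0, -0.002]
force: [0.6, -0.6, -0.8]
finger_gap: 0.478
gripper_force: 52.4
```

>>> {"op": "apply_moves", "data": {"claw": [-1,0.5,1,1,1], "travel": [[0,0,0],[0,0,0],[0,0,0],[0,0,0],[0,0,-0.02]], "turn": [[0,0,0],[0,0,0],[0,0,0],[0,0,0],[0,0,0]]}}

```text
t: 23.4
tcp_pos: [0.6171, -0.2395, 0.0403]
tool_rot: [0.698, 0.716, -0.001, -0.003]
force: [-0.2, 0.2, -0.5]
finger_gap: 0.993
gripper_force: 0.0
```

>>> {"op": "apply_moves", "data": {"claw": [1,1,1,1,1], "travel": [[0,0,-0.05],[0,0,-0.1],[0,0,-0.15],[0,0,-0.2],[-0.04,-0.02,-0.2]], "turn": [[0,0,0],[0,0,0],[0,0,0],[0,0,0],[0,0,0]]}}

```text
t: 23.82
tcp_pos: [0.6107, -0.2707, 0.213]
tool_rot: [0.696, 0.718, 0.003, 0.009]
force: [1.5, -1.1, 0.7]
finger_gap: 1.002
gripper_force: 0.0
```

>>> {"op": "apply_moves", "data": {"claw": [1,1,1,1,1], "travel": [[0,-0.045,0],[0,-0.09,0],[0,-0.135,0],[0,-0.18,0],[0,-0.21,0]], "turn": [[0,0,0],[0,0,0],[0,0,0],[0,0,0],[0,0,0]]}}

```text
t: 24.23
tcp_pos: [0.4326, -0.2764, 0.2028]
tool_rot: [0.698, 0.716, -0.0, -0.001]
force: [-0.2, 0.6, 0.1]
finger_gap: 0.998
gripper_force: 0.0
```

```bash
python3 - <<'E'
from h import *
t=snap('top','t11.png');blobs(t,.016,.06,100)
P=cloud(t);z=P[...,2]
for lo,hi in((.028,.040),(.046,.062)):
    w=P[135:180,240:290];m=(w[...,2]>lo)&(w[...,2]<hi);q=w[m][:,:2]*1000
    print(lo,cv2.minEnclosingCircle(q.astype(np.float32)),np.median(w[m][:,2]))
# small vs large by colour edges: yellow disc centre of small at z .054
sc=snap('scene','s11.png')
a=cv2.resize(t['pixels'][120:230,120:400],None,fx=2.8,fy=2.8,interpolation=cv2.INTER_CUBIC)
b=cv2.resize(sc['pixels'][130:330,130:400],(390,289),interpolation=cv2.INTER_CUBIC)
c=np.zeros((600,784,3),np.uint8);c[:308]=a;c[308:597,:390]=b
d=cv2.resize(sc['pixels'][195:255,195:270],(360,288),interpolation=cv2.INTER_CUBIC);c[308:596,400:760]=d
cv2.imwrite('pics/c11.png',c[:,:,::-1])
E
```

```text
[337.  81.] 860 circ [ 853.6 -214.2] 115.1 rect [ 857.  -216.3] [224.3  76.6] 73.7 z [0.038  0.0578] [138.  76.  38.]
[483. 170.] 516 circ [ 555.1 -714.1] 100.6 rect [ 540.1 -677.4] [201.2  83.4] 22.1 z [0.038  0.0582] [67. 12.  7.]
[ 42. 168.] 487 circ [590.9 687.1] 91.3 rect [587.2 671.8] [ 32.5 182.5] 76.4 z [0.0386 0.0578] [75.  9.  6.]
[198. 155.] 394 circ [617.4 195.3] 41.7 rect [617.4 196.3] [70.9 48.8] 7.8 z [0.0355 0.0449] [188. 140.  77.]
[113. 155.] 138 circ [631.4 474.2] 33.8 rect [624.1 460.7] [30.7 67.6] 61.5 z [0.0396 0.0579] [109. 104.  89.]
[339. 151.] 654 circ [ 618.9 -236.2] 71.3 rect [ 618.2 -236.5] [ 42.8 140.1] 1.4 z [0.0464 0.0505] [176. 106.  46.]
[264. 156.] 361 circ [610.7  -7.5] 33.0 rect [609.8  -7.2] [61.6 63.1] 88.9 z [0.0489 0.0577] [140. 133.  91.]
[410. 161.] 105 circ [ 587.6 -466.1] 28.7 rect [ 583.2 -455.3] [57.4 23.3] 22.4 z [0.0377 0.0581] [53. 51. 52.]
[166. 161.] 319 circ [600.5 292.1] 33.2 rect [604.6 293. ] [56.1 51.3] 6.9 z [0.0444 0.0479] [57. 47. 36.]
[  6. 180.] 157 circ [554.8 776. ] 41.6 rect [553.9 769.4] [56.9 70.7] 82.1 z [0.0486 0.0595] [106.  78.  25.]
[  6. 324.] 245 circ [121.  791.8] 39.5 rect [124.8 775.2] [79.1 34.1] 13.1 z [0.0364 0.0571] [55. 41. 25.]
0.028 ((610.6746215820312, -7.5441083908081055), 32.974945068359375) 0.03263614802214999
0.046 ((611.0054931640625, -7.4890875816345215), 22.89240074157715) 0.0545402896199194
```

View pics/c11.png

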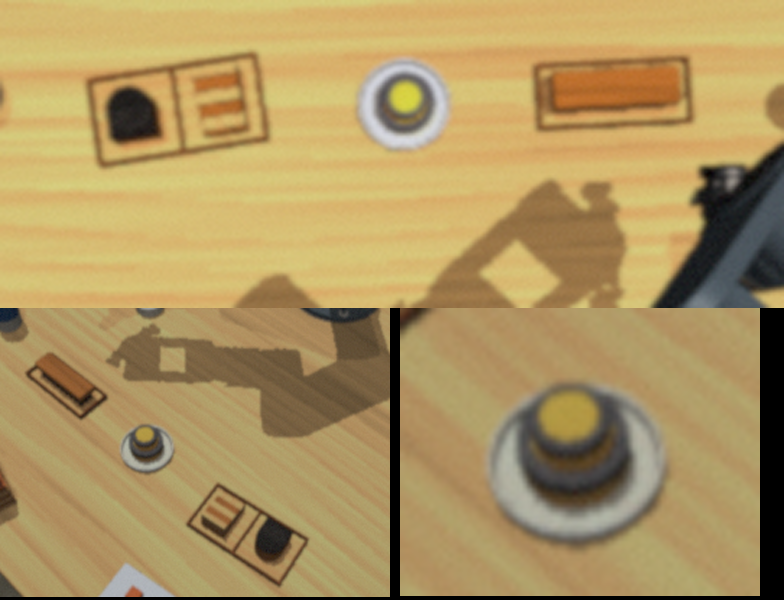

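All items are in place. The stack at (404,98) is concentric to within 1 mm, the heels are in both bays, the brush top is at 46 mm in its tray, and the bystanders haven't moved. Handing in.

```bash
python3 -c "
from station import manip
print(manip.sign_off())"
```

```text
the job is handed in; nothing more can be done
None
```

The job is done and handed in at about 24 s of the 136 s allowed: the small tin sits centred on the large tin in the dish, each heel has its own bay, the brush is bristles down in its tray, and the spray can, jar and look-alikes were not touched.

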